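Check the wheels of the weighing lane

ROBOT

A 6-joint arm with a two-finger parallel gripper is mounted at the origin on the work surface. World frame = base frame: x ahead of the robot, y to its left, z up, the work surface at z = 0. Lengths are in mm, angles in rad, forces in N, time in s.
With the tool pointing down it reaches from about 275 to 1000 mm from the base axis. Payload 8.4 kg.
Tool frame: the origin (TCP) lies at the very end of the fingers, on their centre line; the grasp point (between the pads) lies 19 mm behind it; z points along the fingers, y is the direction in which the jaws open and shut (so a half turn about z gives the same grasp; the last joint's range is limited). The gripper opens to 85 mm and grips with 20 to 120 N. Pads are 22 mm wide; open, the fingers measure 114 mm over their backs; the gripper's body (76 mm by 85 mm) begins 54 mm behind the grasp point. The pads swing forward as they close: fully open they stand 13 mm farther back than shut.
Start: joints at [1.347, 0.353, 1.633, -0, 1.155, -0.002], TCP at [137.489, 609.692, 231.281] pointing down, gripper open.
Joint ranges: [-2.63, 2.63], [-0.92, 2.1], [0.06, 2.66], [-1.3, 4.44], [0, 2.69], [-3.02, 3.02]. Speed limits (rad/s): [2.22, 2.22, 2.79, 3.14, 3.14, 3.14].

INTERFACE

Orientations are given as [roll, pitch, yaw] about the fixed x, y, z axes, in that order (R = Rz(yaw) Ry(pitch) Rx(roll)).
In Python, from rig import r, vision gives the robot as it stands.
- The arm moves only by the tool move_arm, never from a script. Its argument "series" is text: rows parted by semicolons, each of 7 numbers parted by spaces: the closure, from -1 (fully open) to 1 (shut), then the shift along the tool's x, y, z in units of 40 mm (1.0 is 40 mm), then the turn, a rotation vector about the tool's x, y, z in degrees. In form: grip tx ty tz ax ay az; .... A call has 1 to 20 rows; each row shifts and turns the pose as measured when the row begins, along the tool's axes as they then stand; what a row does not reach is not made up. A row lasts 1/8 s, in which the tool goes at most 62.5 mm and 10.7 degrees, less where a joint would pass 70% of its speed; a pose out of reach is approached as far as the arm can. A call is refused whole if a number of a shift passes 1 or a number of a turn 10.7, either way. A call with a gripper value outside its range is refused whole. The fingers move at their own pace and stop on an object; "grip_force" is the grip in N (left out, the last holds). Time passes only in rows, so rows that do not move let the fingers close. It gives the time, the measured TCP pose, the force and the opening at its end, in the units of the state.
- r.sense(): the state, without advancing time (a new reading comes with each control period).
- vision.grab_frame(name): name is "side" or "top" or "wrist"; returns the picture (420x560x3 uint8, red, green, blue); there is no depth.
- vision.camera_params(name): a dict with "fx", "fy", "cx", "cy" (pixels), "position" and "rotation" of the camera in the world. Camera axes: x right, y up, looking along -z (the intrinsics and any distortion apply to the point x, -y, -z); pixel columns grow to the right and rows downward; lengths in mm; the calibration is good to about 2 mm. A picture is of the moment at which its call begins: read the wrist's pose just before it. camera_params takes no time and is no camera call; for the wrist camera it gives the pose at the moment of the call.
- r.sign_off(): hands the job in, once; it reports no verdict.
The state is a dict: "clock": time; "qpos": joint angles; "qvel": joint speeds; "joint_efforts": joint torques, N m; "eef_pos": TCP position; "tcp_rot": TCP orientation; "contact_force": force on the tool from outside, world axes, zero at the start; "wrist_torque": the same for the moment, N m; "opening": opening from 0.0 (shut) to 1.0 (fully open).
Only numpy, scipy, OpenCV 4.12 (cv2) and the standard library are available. Lean on these libraries where they do the work, as an engineer would, in place of code of your own. Each camera call takes 0.05 s, during which the arm holds its last target. There are 200 camera calls.

TASK

Before the next carton is weighed, check that the in-feed lane rolls freely: brush the fingertips lightly along the tops of the wheels of each of its two tracks, towards the scale, so that every wheel turns that way. Do not press hard, do not lift the lane or push it out of place, and leave the things around it where they are.

Things in the scene. Friction and masses are not known exactly. Their poses are not given: they have to be found in the camera images.
- lane: free-standing in-feed lane, 200 mm wide (x), 370 mm long (y), about 2.6 kg, loose on the table: two wheel tracks 130 mm apart (x = -65 and +65 mm) on one dark steel frame, falling by 4 degrees (0.07 rad) to the scale. Origin on the table under its middle; y runs along the tracks uphill, away from the scale; x points from the near to the far track. Wheel tops are 112 mm up at mid-length
- near_high (a point): topmost point of the first wheel, at the high end, of the track nearer to the robot; 121.6 mm above the table; axes as the lane's. The track is a 46 mm wide, 370 mm long aluminium channel with six grey wheels in a row, 43 mm in diameter, 26 mm wide, 55 mm apart, standing 11 mm above the channel's edges
- near_low (a point): topmost point of the sixth wheel, at the scale end, of the track nearer to the robot; 102.4 mm above the table; the other wheels' tops lie on the straight line between high and low. Some 30 mm beyond the channel's end is the scale: a 400 x 300 mm steel platform 92 mm high, with a column and indicator on its other side, 440 mm high
- far_high (a point): topmost point of the first wheel, at the high end, of the track farther from the robot; 121.6 mm above the table; axes as the lane's. The track is a 46 mm wide, 370 mm long aluminium channel with six grey wheels in a row, 43 mm in diameter, 26 mm wide, 55 mm apart, standing 11 mm above the channel's edges
- far_low (a point): topmost point of the sixth wheel, at the scale end, of the track farther from the robot; 102.4 mm above the table; the other wheels' tops lie on the straight line between high and low. Some 30 mm beyond the channel's end is the scale: a 400 x 300 mm steel platform 92 mm high, with a column and indicator on its other side, 440 mm high
- near1 (a joint): turn of wheel 1, counted from the high end, of the track nearer to the robot (rad); starts between -0.1 and 0.1, grows when the wheel's top moves towards the scale; spins almost freely (a brush of well under 1 N turns it)
- near2 (a joint): turn of wheel 2, counted from the high end, of the track nearer to the robot (rad); starts between -0.1 and 0.1, grows when the wheel's top moves towards the scale; spins almost freely (a brush of well under 1 N turns it)
- near3 (a joint): turn of wheel 3, counted from the high end, of the track nearer to the robot (rad); starts between -0.1 and 0.1, grows when the wheel's top moves towards the scale; spins almost freely (a brush of well under 1 N turns it)
- near4 (a joint): turn of wheel 4, counted from the high end, of the track nearer to the robot (rad); starts between -0.1 and 0.1, grows when the wheel's top moves towards the scale; spins almost freely (a brush of well under 1 N turns it)
- near5 (a joint): turn of wheel 5, counted from the high end, of the track nearer to the robot (rad); starts between -0.1 and 0.1, grows when the wheel's top moves towards the scale; spins almost freely (a brush of well under 1 N turns it)
- near6 (a joint): turn of wheel 6, counted from the high end, of the track nearer to the robot (rad); starts between -0.1 and 0.1, grows when the wheel's top moves towards the scale; spins almost freely (a brush of well under 1 N turns it)
- far1 (a joint): turn of wheel 1, counted from the high end, of the track farther from the robot (rad); starts between -0.1 and 0.1, grows when the wheel's top moves towards the scale; spins almost freely (a brush of well under 1 N turns it)
- far2 (a joint): turn of wheel 2, counted from the high end, of the track farther from the robot (rad); starts between -0.1 and 0.1, grows when the wheel's top moves towards the scale; spins almost freely (a brush of well under 1 N turns it)
- far3 (a joint): turn of wheel 3, counted from the high end, of the track farther from the robot (rad); starts between -0.1 and 0.1, grows when the wheel's top moves towards the scale; spins almost freely (a brush of well under 1 N turns it)
- far4 (a joint): turn of wheel 4, counted from the high end, of the track farther from the robot (rad); starts between -0.1 and 0.1, grows when the wheel's top moves towards the scale; spins almost freely (a brush of well under 1 N turns it)
- far5 (a joint): turn of wheel 5, counted from the high end, of the track farther from the robot (rad); starts between -0.1 and 0.1, grows when the wheel's top moves towards the scale; spins almost freely (a brush of well under 1 N turns it)
- far6 (a joint): turn of wheel 6, counted from the high end, of the track farther from the robot (rad); starts between -0.1 and 0.1, grows when the wheel's top moves towards the scale; spins almost freely (a brush of well under 1 N turns it)
- carton: closed carton 240 x 160 x 120 mm standing on the scale; origin at its underside's centre; to be left alone
- pump_bottle: white pump bottle 50 mm in diameter, 130 mm high, standing on the table between the two tracks; origin at its underside's centre, z axis up its height; to be left alone
- marker: marker pen 135 mm long, 19 mm thick, lying on the table between the two tracks; origin under its middle; to be left alone
- tape_roll: roll of packing tape 100 mm in diameter, 48 mm high, lying flat beside the lane; origin at its underside's centre; to be left alone
- tape_gun: hand tape dispenser about 225 mm long, 100 mm high, with black handle; origin under its middle; to be left alone
- water_bottle: full water bottle 60 mm in diameter, 170 mm high, standing; origin at its underside's centre; to be left alone
- glove_box: carton of gloves 120 x 230 x 65 mm with a dark slot on top; origin at its underside's centre; to be left alone

How it is judged (in metres and radians):
At the end, for the whole second after the job is handed in: all twelve wheels have been turned towards the scale, each to more than 0.4 rad (23 degrees) on its joint; the lane stands at rest on its feet within 20 mm of where it was; the seven loose things are upright and within 20 mm of where they were (value of joint each of near1, near2, near3, near4, near5, near6, far1, far2, far3, far4, far5, far6 above 0.4 rad and distance of each of lane, carton, pump_bottle, marker, tape_roll, tape_gun, water_bottle, glove_box from where it was at the start of the episode below 0.02 m and angle between lane's own z axis and vertical below 0.05 rad and linear speed of lane below 0.02 m/s and angle between each of carton, pump_bottle, marker, tape_roll, tape_gun, water_bottle, glove_box's own z axis and vertical below 0.2 rad); the robot touches nothing.
It fails at once if the fingers press on the lane with more than 30 N (contact force between the fingers and lane above 30 N).
It fails at once if the lane is lifted or tipped (height (world z) of lane above 0.01 m or angle between lane's own z axis and vertical above 0.08 rad).
It fails at once if the lane is pushed more than 20 mm out of place (distance of lane from where it was at the start of the episode above 0.02 m).
It fails at once if one of the things around the lane is lifted, carried or knocked more than 20 mm away (distance of any of carton, pump_bottle, marker, tape_roll, tape_gun, water_bottle, glove_box from where it was at the start of the episode above 0.02 m).
It also fails if it takes over 61 s, if anything falls off the work surface, if the arm or the gripper's body presses on something with over 40 N, if the wrist force passes 120 N, or if a joint passes its speed limit or range.

## Working session

There is one attempt and no reset: what is moved stays moved. The work goes in short steps, Python scripts to look and compute and a tool call to move; the robot and the scene stay as the last step left them, time stands still between calls to the robot, and variables do not carry over. Pictures are saved under pics/ and viewed, about 8 in all and at most 12, crops included, and the job is handed in when it is done.

Besides the shell and the picture viewer there is one more tool, called after "Emit:" in YAML: its name, and indented under it one key for each argument. move_arm: Moves the arm, as the interface text tells. Its arguments: {"type":"object","properties":{"series":{"type":"string"},"grip_force":{"type":"number"}},"required":["series"]}

```bash
mkdir -p pics; ls
python3 - <<'E'
from rig import r, vision
import cv2
for n in ("top","side"):
    im=vision.grab_frame(n); cv2.imwrite(f"pics/{n}0.png",im[:,:,::-1])
    p=vision.camera_params(n); print(n,p)
print(r.sense())
E
```

```text
pics
top {'fx': 506.2632422070999, 'fy': 506.2632422070999, 'cx': 273.5670950876711, 'cy': 207.24316161865033, 'position': array([ 349.56907722,  -36.72240545, 1475.89392555]), 'rotation': array([ 0.17519822,  0.0124468 , -1.54953152])}
side {'fx': 425.7160704360916, 'fy': 425.7160704360916, 'cx': 282.3862230755052, 'cy': 215.18260078143132, 'position': array([ 475.54033257, -851.56529377,  849.35095232]), 'rotation': array([ 0.84220701, -0.01625092, -0.12975948])}
{'clock': 0.1, 'qpos': array([ 1.34660064e+00,  3.53566786e-01,  1.63406830e+00,  2.92239690e-07,
        1.15517508e+00, -2.42093646e-03]), 'qvel': array([-1.37061053e-03, -1.10810140e-03, -7.83324495e-05, -6.51166555e-04,
       -7.65667262e-04, -1.94105599e-03]), 'joint_efforts': array([ 1.02662543e-03, -6.06362915e+01, -3.42820036e+01,  1.80249622e-04,
        3.87793334e-03,  1.90200879e-06]), 'eef_pos': array([137.39436293, 609.27738252, 230.64064869]), 'tcp_rot': array([-3.14037514e+00, -3.21473483e-06,  2.91981778e+00]), 'contact_force': array([-0.06587508, -0.38969996,  0.50286928]), 'wrist_torque': array([-0.04088561, -0.0179089 , -0.00142942]), 'opening': 1.0004734374505269}
```

View pics/top0.png

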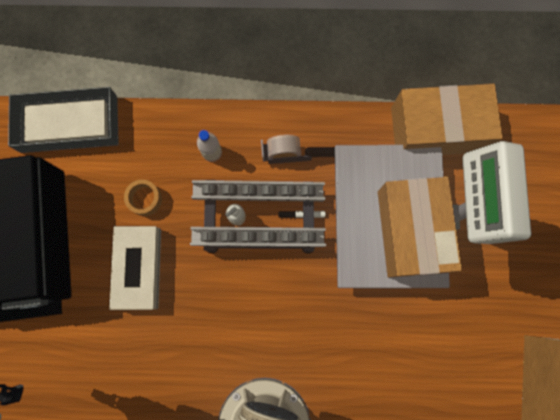

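View pics/side0.png

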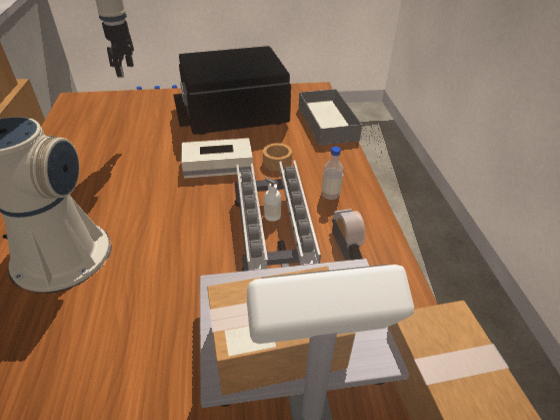

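The top view has image left = +y and up = +x. The near track runs from about (192,237) to (325,237), the far one from about (193,190) to (325,190), and the high end is on the left. The pump bottle is at (235,214), the marker at (300,214), and the scale starts at column 335.

```bash
cat > h.py <<'E'
import numpy as np, cv2
from scipy.spatial.transform import Rotation as R
from rig import r, vision
def ray(n,u,v,z,p=None):
    p=p or vision.camera_params(n); M=R.from_euler('xyz',p['rotation']).as_matrix()
    d=M@np.array([(u-p['cx'])/p['fx'],-(v-p['cy'])/p['fy'],-1]); c=np.array(p['position'])
    return c+d*(z-c[2])/d[2]
def proj(n,P,p=None):
    p=p or vision.camera_params(n); M=R.from_euler('xyz',p['rotation']).as_matrix()
    q=M.T@(np.array(P)-p['position']); return p['cx']+p['fx']*q[0]/-q[2], p['cy']-p['fy']*q[1]/-q[2]
E
python3 - <<'E'
from h import *
im=cv2.imread('pics/top0.png'); hsv=cv2.cvtColor(im,cv2.COLOR_BGR2HSV)
print('base',ray('top',265,405,150))
m=((hsv[...,1]<60)&(hsv[...,2]>60)).astype('uint8'); m[:, :185]=0; m[:,332:]=0
for a,b in((222,252),(176,206)):
    k=np.zeros_like(m); k[a:b]=m[a:b]
    k=cv2.morphologyEx(k,cv2.MORPH_CLOSE,np.ones((5,5)))
    cs=cv2.findContours(k,0,1)[0]; c=max(cs,key=cv2.contourArea)
    rc=cv2.minAreaRect(c); print(rc)
    for u,v in cv2.boxPoints(rc): 
        z=101+ (12.9 if u<260 else -12.9); print(u,v,ray('top',u,v,z).round(1))
c=im[165:265,180:345]; cv2.imwrite('pics/crop.png',cv2.resize(c,None,fx=4.8,fy=4.8,interpolation=2))
E
```

```text
base [ 83.84704156  -4.5414362  150.        ]
((258.0, 234.5), (25.0, 134.0), 90.0)
191.0 222.0 [545.2 209.4 113.9]
325.0 222.0 [ 556.1 -157.4   88.1]
325.0 247.0 [ 486.8 -157.6   88.1]
191.0 247.0 [477.  206.  113.9]
((258.047119140625, 193.35281372070312), (132.02557373046875, 23.930274963378906), 0.6510604023933411)
191.90265 204.5671 [593.4 209.3 113.9]
192.17456 180.63835 [660.6 211.9 113.9]
324.1916 182.13853 [ 669.  -154.7   88.1]
323.91968 206.06728 [ 600.8 -154.2   88.1]
```

View pics/crop.png

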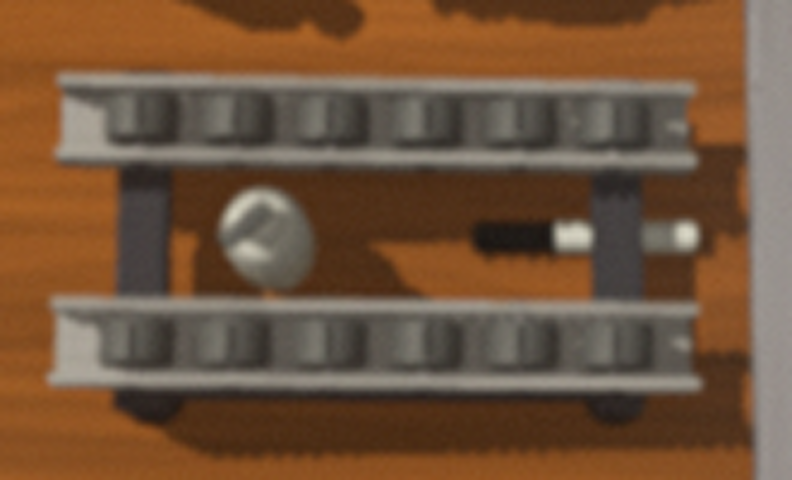

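The crop shows both channels clearly. The near track's centre line goes from crop (52,341) to (698,346), the far one from (58,117) to (695,124), with wheels at crop columns of about 140 to 615.

Run:
```python
from h import *
f=lambda x,y:(180+(x+.5)/4.8-.5,165+(y+.5)/4.8-.5)
E={}
for n,a,b in(('near',(51,341),(698,346)),('far',(58,117.5),(696,124.5))):
    A=ray('top',*f(*a),113.9);B=ray('top',*f(*b),88.1); E[n]=(A,B)
    L=np.linalg.norm(A-B); print(n,A.round(1),B.round(1),L, 'yaw',np.degrees(np.arctan2(*(A-B)[:2])))
    d=(A-B)/L; M=(A+B)/2
    for k in(1,-1):
        P=M+d*137.5*k; P[2]=112+9.6*k; print('wheel',P.round(1),'top px',np.round(proj('top',P),1),'side px',np.round(proj('side',P),1))
print(np.linalg.norm((E['near'][0]+E['near'][1]-E['far'][0]-E['far'][1])[:2])/2)
im=cv2.imread('pics/side0.png');c=im[150:280,215:345]; cv2.imwrite('pics/crop2.png',cv2.resize(c,None,fx=4.6,fy=4.6,interpolation=2))
```

```text
near [507.8 209.6 113.9] [ 515.2 -157.6   88.1] 368.1566811663688 yaw -1.1651062274987698
wheel [508.7 163.1 121.6] top px [206.9 235.3] side px [244.5 170.1]
wheel [ 514.3 -111.1  102.4] top px [308.4 236.1] side px [254.2 241.3]
far [636.8 212.  113.9] [ 645.  -155.9   88.1] 368.9689934057464 yaw -1.2770652434617762
wheel [637.8 165.2 121.6] top px [208.3 188.4] side px [288.3 166.9]
wheel [ 643.9 -109.1  102.4] top px [308.1 189.5] side px [305.9 236.6]
129.37485514869618
```

View pics/crop2.png

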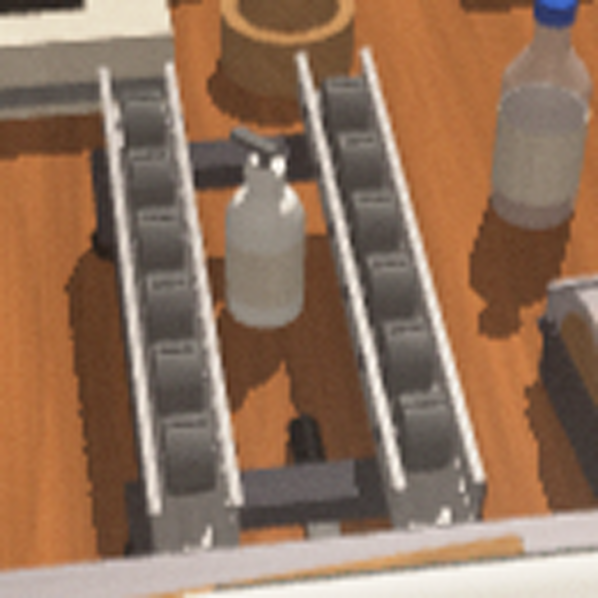

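The side view agrees with the predicted wheel tops to within about 2 px. Near wheel 1 is seen at crop (143,97) against a predicted (136,92), and far wheel 6 at (425,397) against (418,398). Next I'll turn the tool along the lane, shut the fingers and go above near_high.

Emit:
move_arm:
  series: "1 0 0 0 0 0 -7; 1 0 -0.5 0 0 0 -7; 1 -0.6 -0.75 0 0 0 0; 1 -0.65 -0.75 0 0 0 0; 1 -0.65 -0.75 0 0 0 0; 1 -0.65 -0.75 0 0 0 0; 1 -0.65 -0.75 0 0 0 0; 1 -0.65 -0.75 0 0 0 0; 1 -0.65 -0.75 0 0 0 0; 1 -0.65 -0.75 0 0 0 0; 1 -0.65 -0.75 0 0 0 0; 1 -0.65 -0.75 0 0 0 0; 1 0 0 0 0 0 0; 1 0 0 0 0 0 0"
  grip_force: 20

```text
clock: 1.85
eef_pos: [408.4, 285.9, 227.3]
tcp_rot: [-3.135, -0.004, -3.109]
contact_force: [0.5, -0.5, 0.0]
opening: -0.002
```

Emit:
move_arm:
  series: "1 -0.5 -0.55 0.2 0 0 0; 1 -0.5 -0.55 0.3 0 0 0; 1 -0.5 -0.55 0.4 0 0 0; 1 -0.5 -0.5 0.4 0 0 0.3; 1 -0.4 -0.4 0.3 0 0 0.3; 1 0 0 0 0 0 0; 1 0 0 0 0 0 0; 1 0 0 0 0 0 0; 1 0 0 0 0 0 0"

```text
clock: 2.98
eef_pos: [506.4, 191.8, 162.5]
tcp_rot: [-3.138, -0.004, -3.111]
contact_force: [0.6, -0.4, -0.5]
opening: 0.002
```

Run:
```python
from h import *
s=r.sense(); print(s['eef_pos'],s['tcp_rot'],s['contact_force'],s['clock'])
for n in('wrist','side'):
    im=vision.grab_frame(n)[:,:,::-1].copy()
    if n=='side': im=cv2.resize(im[90:290,180:380],None,fx=2.8,fy=2.8)
    cv2.imwrite(f'pics/{n}1.png',im)
p=vision.camera_params('wrist'); print(p)
for P in((508.7,163.1,121.6),(514.3,-111.1,102.4),(637.8,165.2,121.6)): print(np.round(proj('wrist',P,p),1))
```

```text
[506.36888769 191.78452197 162.47051242] [-3.13754058 -0.00425576 -3.11073924] [ 0.57377281 -0.44869847 -0.52760986] 2.975
{'fx': 307.89143200185214, 'fy': 307.89143200185214, 'cx': 278.5240392616269, 'cy': 207.98310809444612, 'position': array([423.27290248, 190.32287451, 305.62247504]), 'rotation': array([-0.32638881,  0.00423289,  1.60154934])}
[234.1 240.1]
[-146.   224.5]
[239.3 389.6]
```

View pics/wrist1.png

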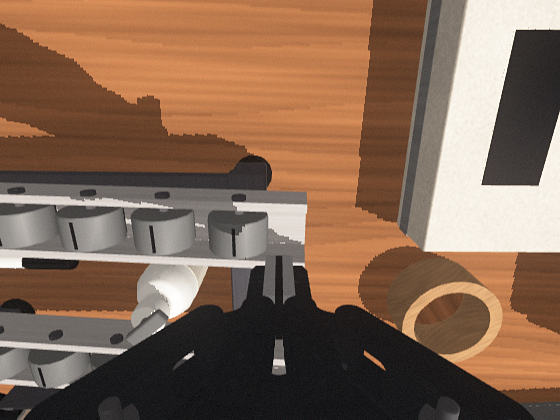

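View pics/side1.png

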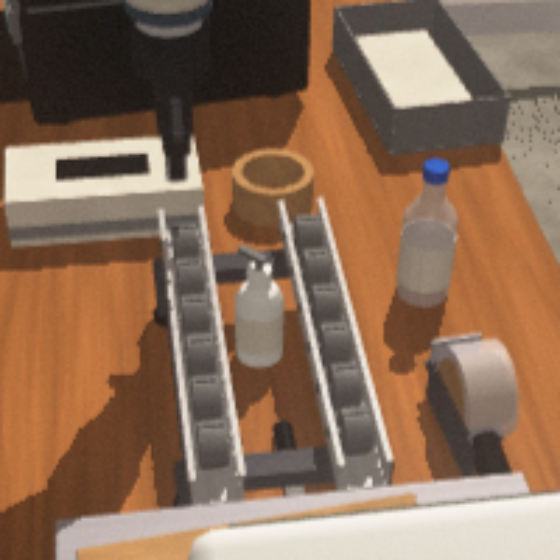

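The wrist view shows near wheel 1 at about (238,240), with its mark at column 234 and rows 231 to 256. My estimate predicts (234,240), so it is good to 2–3 mm. The fingers point at the high end. Next I'll go over wheel 1 and feel down.

Emit:
move_arm:
  series: "1 -0.1 -0.3 0 0 0 0; 1 0 -0.25 0.3 0 0 0; 1 0 0 0.4 0 0 0; 1 0 0 0.1 0 0 0; 1 0 0 0 0 0 0; 1 0 0 0 0 0 0"

```text
clock: 3.82
eef_pos: [510.8, 167.6, 127.5]
tcp_rot: [-3.137, -0.006, -3.111]
contact_force: [-0.1, 0.4, -0.0]
opening: -0.002
```

Emit:
move_arm:
  series: "1 0 0 0.03 0 0 0; 1 0 0 0.03 0 0 0; 1 0 0 0.03 0 0 0; 1 0 0 0.02 0 0 0"

```text
clock: 4.32
eef_pos: [511.3, 168.2, 123.7]
tcp_rot: [-3.138, -0.004, -3.111]
contact_force: [0.2, -0.1, -0.7]
opening: 0.007
```

Emit:
move_arm:
  series: "1 0 0 0.015 0 0 0; 1 0 0 0.015 0 0 0"

```text
clock: 4.58
eef_pos: [511.3, 168.2, 122.5]
tcp_rot: [-3.138, -0.004, -3.111]
contact_force: [-0.1, 0.2, 0.6]
opening: -0.004
```

Emit:
move_arm:
  series: "1 0 0 0.015 0 0 0; 1 0 0 0.01 0 0 0"

```text
clock: 4.82
eef_pos: [511.3, 168.1, 121.4]
tcp_rot: [-3.138, -0.004, -3.111]
contact_force: [0.6, -0.7, -0.6]
opening: -0.001
```

Emit:
move_arm:
  series: "1 0 0 0.015 0 0 0"

```text
clock: 4.95
eef_pos: [511.4, 168.2, 121.0]
tcp_rot: [-3.138, -0.004, -3.111]
contact_force: [-2.3, 0.1, 7.1]
opening: -0.001
```

Contact with wheel 1 comes at a measured z of about 121.2, against a nominal 121.6. Now I'll drag lightly down the slope.

Emit:
move_arm:
  series: "1 0 -0.1 0.01 0 0 0; 1 0.001 -0.1 0.01 0 0 0; 1 0.001 -0.1 0.01 0 0 0; 1 0.001 -0.1 0.01 0 0 0"

```text
clock: 5.45
eef_pos: [511.7, 152.3, 120.9]
tcp_rot: [-3.138, -0.003, -3.111]
contact_force: [0.1, 0.2, 0.5]
opening: 0.001
```

Run:
```python
from h import *
print(r.sense()['eef_pos'])
im=vision.grab_frame('wrist')[:,:,::-1]
cv2.imwrite('pics/w2.png',cv2.resize(im[160:340,60:340],None,fx=2.4,fy=2.4))
```

```text
[511.70799773 152.33274002 120.89701985]
```

View pics/w2.png

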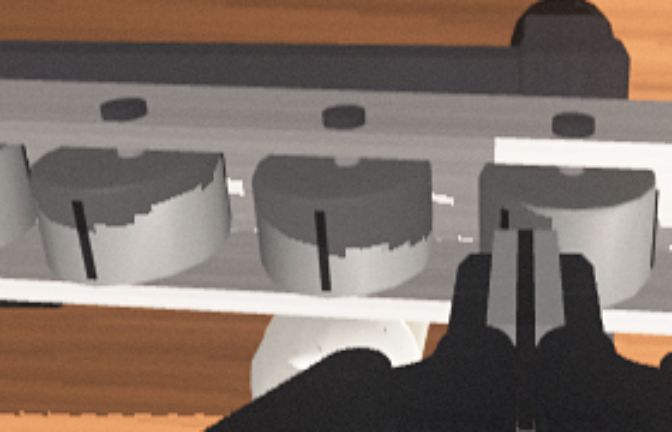

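The view shows near wheel 1's mark moved towards the scale: crop (503,218), with the wheel spanning columns 480–655. The marks on wheels 2 and 3 are still near the tops, at columns 322 and 85. Fingertips are about 18 mm long along the track. Next I'll compute the turn.

```bash
cat >> h.py <<'E'
def turn(u,v,c,p):
    # ray onto wheel cylinder: centre c=(y,z) of axle, radius 21.5, axle ~ along x; angle of hit from top, + towards scale(-y)
    M=R.from_euler('xyz',p['rotation']).as_matrix(); o=np.array(p['position'])
    d=M@np.array([(u-p['cx'])/p['fx'],-(v-p['cy'])/p['fy'],-1])
    yz=o[1:]-np.array(c); e=d[1:]; a=e@e;b=yz@e;k=yz@yz-21.5**2; D=b*b-a*k
    if D<0: return None
    t=(-b-D**.5)/a; h=o+t*d; return round(float(h[0]),1), round(float(np.arctan2(-(h[1]-c[0]),h[2]-c[1])),3)
E
python3 - <<'E'
from h import *
p=vision.camera_params('wrist')
for i,(x,y) in enumerate([(503,218),(320,235),(82,225)]):
    yy=163.1-54.86*i; z=121.6-3.84*i-21.5
    print(i+1,turn(60+x/2.4,160+y/2.4,(yy,z),p))
E
```

```text
1 (503.4, 0.812)
2 (507.4, 0.05)
3 (508.7, 0.051)
```

Emit:
move_arm:
  series: "1 0.004 -0.43 0.03 0 0 0; 1 0.004 -0.43 0.04 0 0 0; 1 0 0 0 0 0 0; 1 0 0 0.015 0 0 0; 1 0 0 0.01 0 0 0"

```text
clock: 6.12
eef_pos: [512.6, 114.6, 117.1]
tcp_rot: [-3.138, -0.004, -3.112]
contact_force: [-2.9, 0.5, 7.9]
opening: 0.001
```

Emit:
move_arm:
  series: "1 0.001 -0.1 0.01 0 0 0; 1 0.001 -0.1 0.01 0 0 0; 1 0.001 -0.1 0.01 0 0 0; 1 0.001 -0.1 0.008 0 0 0; 1 0.004 -0.42 0.03 0 0 0; 1 0.004 -0.42 0.04 0 0 0; 1 0 0 0 0 0 0; 1 0 0 0.015 0 0 0; 1 0 0 0.008 0 0 0"

```text
clock: 7.25
eef_pos: [513.6, 63.6, 113.0]
tcp_rot: [-3.14, -0.004, -3.112]
contact_force: [-0.4, 0.8, 1.5]
opening: -0.001
```

Emit:
move_arm:
  series: "1 0.001 -0.1 -0.002 0 0 0; 1 0.001 -0.1 0.004 0 0 0"

```text
clock: 7.5
eef_pos: [513.8, 56.1, 113.4]
tcp_rot: [-3.14, -0.004, -3.111]
contact_force: [-1.3, 0.3, 4.7]
opening: 0.004
```

Emit:
move_arm:
  series: "1 0.001 -0.1 0.01 0 0 0; 1 0.001 -0.1 0.01 0 0 0; 1 0.001 -0.1 0.008 0 0 0; 1 0.004 -0.44 0.03 0 0 0; 1 0.004 -0.44 0.04 0 0 0; 1 0 0 0 0 0 0; 1 0 0 0.01 0 0 0; 1 0 0 0.008 0 0 0"

```text
clock: 8.5
eef_pos: [515.0, 5.6, 109.4]
tcp_rot: [-3.14, -0.003, -3.111]
contact_force: [-1.5, 0.3, 5.6]
opening: 0.0
```

Emit:
move_arm:
  series: "1 0.001 -0.1 0.01 0 0 0; 1 0.001 -0.1 0.01 0 0 0; 1 0.001 -0.1 0.01 0 0 0; 1 0.001 -0.1 0.008 0 0 0; 1 0.004 -0.44 0.03 0 0 0; 1 0.004 -0.44 0.04 0 0 0; 1 0 0 0 0 0 0; 1 0 0 0.01 0 0 0; 1 0 0 0.008 0 0 0"

```text
clock: 9.62
eef_pos: [516.2, -46.8, 105.5]
tcp_rot: [-3.14, -0.003, -3.109]
contact_force: [-0.1, -0.7, 1.5]
opening: 0.002
```

Emit:
move_arm:
  series: "1 0.001 -0.1 0.008 0 0 0; 1 0.001 -0.1 0.01 0 0 0; 1 0.001 -0.1 0.01 0 0 0"

```text
clock: 10.0
eef_pos: [516.6, -58.2, 105.7]
tcp_rot: [-3.14, -0.003, -3.107]
contact_force: [-1.4, 0.5, 6.4]
opening: 0.002
```

Emit:
move_arm:
  series: "1 0.001 -0.1 0.01 0 0 0; 1 0.001 -0.1 0.008 0 0 0; 1 0.004 -0.42 0.03 0 0 0; 1 0.004 -0.42 0.04 0 0 0; 1 0 0 0 0 0 0; 1 0 0 0.01 0 0 0; 1 0 0 0.008 0 0 0"

```text
clock: 10.88
eef_pos: [517.8, -102.6, 101.6]
tcp_rot: [-3.14, -0.003, -3.107]
contact_force: [-1.0, -0.4, 3.5]
opening: 0.0
```

Emit:
move_arm:
  series: "1 0.001 -0.1 0.01 0 0 0; 1 0.001 -0.1 0.01 0 0 0; 1 0.001 -0.1 0.01 0 0 0; 1 0.001 -0.1 0.01 0 0 0; 1 0.001 -0.1 0 0 0 0; 1 0 0 -0.3 0 0 0; 1 0 0 -0.6 0 0 0; 1 0 0.5 -0.5 0 0 0; 1 0 0.7 0 0 0 0; 1 0 0 0 0 0 0; 1 0 0 0 0 0 0"

```text
clock: 12.25
eef_pos: [517.5, -72.5, 162.8]
tcp_rot: [-3.14, -0.001, -3.103]
contact_force: [-0.2, -0.6, -0.3]
opening: -0.001
```

```bash
cat >> h.py <<'E'
import json
def snap(name):
    p=vision.camera_params('wrist'); im=vision.grab_frame('wrist')
    cv2.imwrite(f'pics/{name}.png',im[:,:,::-1]); json.dump({k:np.array(v).tolist() for k,v in p.items()},open(f'pics/{name}.json','w'))
E
python3 -c "
from h import *
s=r.sense();print(s['eef_pos'],s['contact_force']);snap('n_low')"
```

```text
[517.54042134 -72.45818685 162.81902383] [-0.23452806 -0.64239814 -0.2661802 ]
```

Emit:
move_arm:
  series: "1 0 1 0 0 0 0; 1 0 1 0 0 0 0; 1 0 1 0 0 0 0; 1 0 1 0 0 0 0; 1 0 0 0 0 0 0; 1 0 0 0 0 0 0"

```text
clock: 13.05
eef_pos: [512.5, 87.1, 161.7]
tcp_rot: [-3.139, -0.002, -3.109]
contact_force: [-1.4, 0.2, 0.5]
opening: 0.004
```

Run:
```python
from h import *
s=r.sense();print(s['clock'],s['eef_pos'],s['tcp_rot']);snap('n_high')
a,b=[cv2.imread(f'pics/{n}.png') for n in('n_low','n_high')]
cv2.imwrite('pics/m1.png',np.vstack([cv2.resize(x[100:300],None,fx=1.42,fy=1.42) for x in(a,b)]))
for n in('n_low','n_high'):
    p=json.load(open(f'pics/{n}.json'))
    print(n,[np.round(proj('wrist',(511+i*1.1,163.1-54.86*i,121.2-3.84*i),p)).tolist() for i in range(6)])
```

```text
13.05 [512.53507766  87.08439575 161.72876628] [-3.13888234e+00 -1.65865577e-03 -3.10861490e+00]
n_low [[637.0, 241.0], [548.0, 237.0], [463.0, 234.0], [381.0, 230.0], [301.0, 227.0], [223.0, 223.0]]
n_high [[394.0, 240.0], [310.0, 236.0], [228.0, 233.0], [149.0, 230.0], [72.0, 226.0], [-2.0, 223.0]]
```

View pics/m1.png

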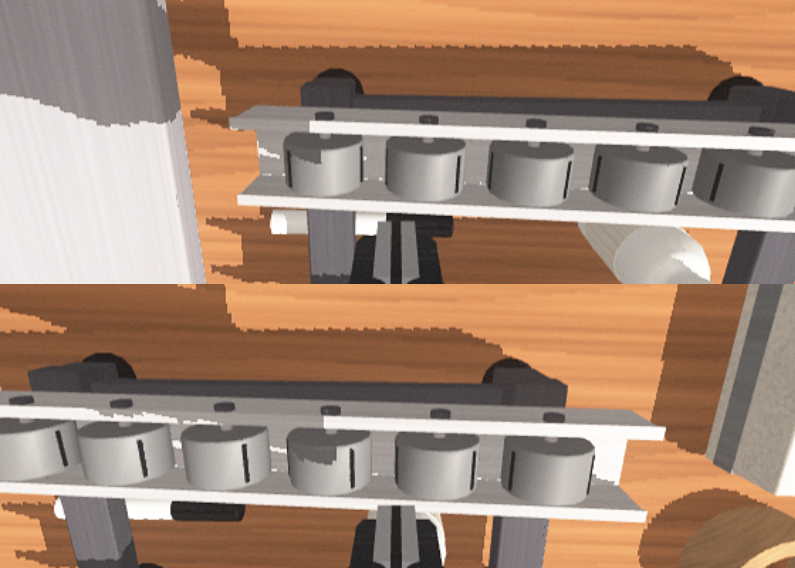

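Both halves show the marks displaced on all the near wheels: in the low view at columns 289 and 361 (wheel 6), 388 and 459 (5), 491 and 569 (4), 598 and 681 (3). In the high view they are at 397 and 473 (wheel 2), 507 and 592 (1).

Run:
```python
from h import *
D={'n_low':(0,{6:[(289,165),(361,160)],5:[(388,160),(459,172)],4:[(491,170),(569,178)],3:[(598,172),(681,185)],2:[(716,180)]}),
'n_high':(284,{5:[(142,458)],4:[(246,463)],3:[(352,468)],2:[(397,465),(473,470)],1:[(507,470),(592,473)]})}
for n,(o,W) in D.items():
    p=json.load(open(f'pics/{n}.json'))
    for w,l in W.items():
        i=w-1; print(n,w,[turn(x/1.42,(y-o)/1.42+100,(163.1-54.86*i,121.4-3.84*i-21.5),p) for x,y in l])
```

```text
n_low 6 [(514.3, 0.806), (513.4, -1.298)]
n_low 5 [(510.5, 1.163), (513.7, -0.884)]
n_low 4 [(513.8, 1.335), (513.2, -0.871)]
n_low 3 [(511.8, 1.406), (512.3, -0.713)]
n_low 2 [(511.0, 1.23)]
n_high 5 [(514.5, -0.819)]
n_high 4 [(513.5, -0.766)]
n_high 3 [(512.1, -0.656)]
n_high 2 [(511.9, 1.188), (511.0, -0.899)]
n_high 1 [(511.9, 1.282), None]
```

The marks sit about 120° apart, so the near wheels read 1.28, 1.2, 1.4, 1.3, 1.16 and 0.81 rad, all above 0.4. Next is the far track.

Emit:
move_arm:
  series: "1 -0.5 0.5 -0.3 0 0 0; 1 -0.8 0.5 0 0 0 0; 1 -0.8 0.5 0 0 0 0; 1 -0.7 0.45 0 0 0 0; 1 -0.35 0 0 0 0 0; 1 0 0 0.4 0 0 0; 1 0 0 0.4 0 0 0; 1 0 0 0 0 0 0; 1 0 0 0 0 0 0"

```text
clock: 14.22
eef_pos: [637.1, 158.8, 137.1]
tcp_rot: [-3.136, -0.008, -3.12]
contact_force: [0.1, 0.5, -0.4]
opening: -0.002
```

Run:
```python
from h import *
s=r.sense();print(s['clock'],s['eef_pos'],s['tcp_rot'],s['contact_force']);snap('f0')
a=cv2.imread('pics/f0.png')
cv2.imwrite('pics/f0c.png',cv2.resize(a[120:340],None,fx=1.42,fy=1.42))
p=json.load(open('pics/f0.json'))
print([np.round((np.array(proj('wrist',(640+i*1.2,165.2-54.86*i,121.4-3.84*i),p))-[0,120])*1.42).tolist() for i in range(4)])
```

```text
14.225 [637.10072097 158.81037477 137.11288053] [-3.13592714 -0.0078723  -3.12019782] [ 0.14624371  0.45577344 -0.3941696 ]
[[410.0, 200.0], [278.0, 196.0], [151.0, 191.0], [30.0, 187.0]]
```

View pics/f0c.png

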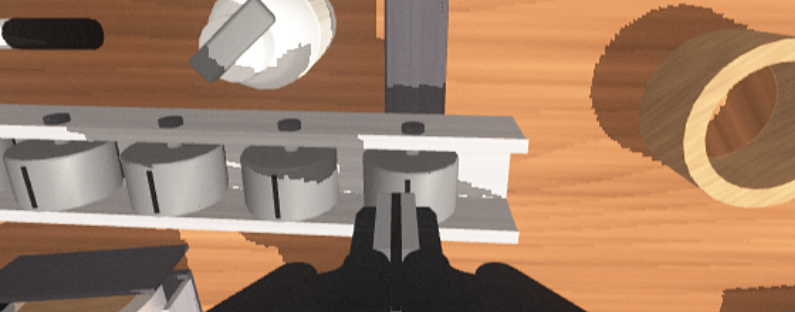

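The far wheels' marks are at crop columns 408, 277 and 152, against predicted tops at 410, 278 and 151. The far estimate holds, so I'll feel down on far wheel 1.

Emit:
move_arm:
  series: "1 -0.09 0.36 0.1 0 0 0; 1 0 0 0.15 0 0 0; 1 0 0 0.08 0 0 0; 1 0 0 0 0 0 0; 1 0 0 0 0 0 0"

```text
clock: 14.9
eef_pos: [640.7, 175.0, 123.9]
tcp_rot: [-3.136, -0.006, -3.119]
contact_force: [0.2, -0.8, -0.4]
opening: -0.001
```

Emit:
move_arm:
  series: "1 0 -0.05 0.03 0 0 0; 1 0 0 0.015 0 0 0; 1 0 0 0.01 0 0 0; 1 0 0 0.008 0 0 0"

```text
clock: 15.4
eef_pos: [641.0, 172.5, 121.6]
tcp_rot: [-3.136, -0.006, -3.12]
contact_force: [-0.4, 0.6, 0.1]
opening: -0.001
```

Emit:
move_arm:
  series: "1 0 0 0.01 0 0 0"

```text
clock: 15.52
eef_pos: [641.0, 172.5, 121.2]
tcp_rot: [-3.136, -0.006, -3.12]
contact_force: [-1.2, -1.0, -0.3]
opening: -0.001
```

Emit:
move_arm:
  series: "1 0 0 0.01 0 0 0"

```text
clock: 15.65
eef_pos: [641.1, 172.6, 121.1]
tcp_rot: [-3.137, -0.006, -3.12]
contact_force: [-0.7, -0.7, 3.1]
opening: -0.002
```

Emit:
move_arm:
  series: "1 0 -0.1 0.01 0 0 0; 1 0 -0.1 0.011 0 0 0; 1 0 -0.1 0.011 0 0 0; 1 0 -0.1 0.009 0 0 0; 1 0 -0.43 0.03 0 0 0; 1 0 -0.43 0.04 0 0 0; 1 0 0 0 0 0 0; 1 0 0 0.01 0 0 0; 1 0 0 0.008 0 0 0"

```text
clock: 16.77
eef_pos: [642.3, 118.1, 117.1]
tcp_rot: [-3.137, -0.005, -3.121]
contact_force: [-0.9, 1.2, 5.1]
opening: 0.001
```

Emit:
move_arm:
  series: "1 0 -0.1 0.01 0 0 0; 1 0 -0.1 0.01 0 0 0; 1 0 -0.1 0.01 0 0 0; 1 0 -0.1 0.009 0 0 0; 1 0 -0.43 0.03 0 0 0; 1 0 -0.43 0.04 0 0 0; 1 0 0 0 0 0 0; 1 0 0 0.01 0 0 0; 1 0 0 0.008 0 0 0"

```text
clock: 17.9
eef_pos: [643.4, 66.4, 112.9]
tcp_rot: [-3.137, -0.005, -3.119]
contact_force: [-0.6, 0.9, 3.0]
opening: -0.002
```

Emit:
move_arm:
  series: "1 0 -0.08 -0.003 0 0 0; 1 0 -0.08 0 0 0 0; 1 0 -0.08 0.005 0 0 0"

```text
clock: 18.27
eef_pos: [643.6, 57.2, 113.5]
tcp_rot: [-3.137, -0.005, -3.117]
contact_force: [-1.6, 0.4, 2.8]
opening: 0.001
```

Emit:
move_arm:
  series: "1 0 -0.1 0.01 0 0 0; 1 0 -0.1 0.01 0 0 0; 1 0 -0.1 0.01 0 0 0; 1 0 -0.43 0.03 0 0 0; 1 0 -0.43 0.035 0 0 0; 1 0 0 0 0 0 0; 1 0 0 0.01 0 0 0; 1 0 0 0.008 0 0 0"

```text
clock: 19.27
eef_pos: [645.0, 6.3, 109.6]
tcp_rot: [-3.137, -0.004, -3.119]
contact_force: [-1.9, 0.5, 5.4]
opening: 0.001
```

Emit:
move_arm:
  series: "1 0 -0.1 0.01 0 0 0; 1 0 -0.1 0.01 0 0 0; 1 0 -0.1 0.01 0 0 0; 1 0 -0.1 0.009 0 0 0; 1 0 -0.43 0.03 0 0 0; 1 0 -0.43 0.035 0 0 0; 1 0 0 0 0 0 0; 1 0 0 0.01 0 0 0; 1 0 0 0.008 0 0 0"

```text
clock: 20.4
eef_pos: [646.2, -45.4, 105.5]
tcp_rot: [-3.138, -0.004, -3.117]
contact_force: [-1.1, 0.7, 3.9]
opening: -0.001
```

Emit:
move_arm:
  series: "1 0 -0.1 0.005 0 0 0; 1 0 -0.1 0.008 0 0 0; 1 0 -0.1 0.01 0 0 0; 1 0 -0.1 0.01 0 0 0; 1 0 -0.1 0.009 0 0 0; 1 0 -0.42 0.03 0 0 0; 1 0 -0.42 0.035 0 0 0; 1 0 0 0 0 0 0; 1 0 0 0.01 0 0 0; 1 0 0 0.008 0 0 0"

```text
clock: 21.65
eef_pos: [647.8, -101.8, 101.8]
tcp_rot: [-3.138, -0.004, -3.116]
contact_force: [-1.3, 0.7, 5.0]
opening: 0.0
```

Emit:
move_arm:
  series: "1 0 -0.1 0.01 0 0 0; 1 0 -0.1 0.01 0 0 0; 1 0 -0.1 0.01 0 0 0; 1 0 -0.1 0.01 0 0 0; 1 0 -0.1 0 0 0 0; 1 0 0 -0.3 0 0 0; 1 0 0 -0.6 0 0 0; 1 0 0.5 -0.5 0 0 0; 1 0 0.7 0 0 0 0; 1 0 0 0 0 0 0; 1 0 0 0 0 0 0"

```text
clock: 23.02
eef_pos: [647.7, -67.9, 162.5]
tcp_rot: [-3.139, -0.002, -3.112]
contact_force: [0.3, 0.7, -0.6]
opening: -0.002
```

```bash
python3 -c "
from h import *
s=r.sense();print(s['eef_pos'],s['contact_force']);snap('f_low')"
```

```text
[647.66729225 -67.85288945 162.48094547] [ 0.25094822  0.66476591 -0.58791681]
```

Emit:
move_arm:
  series: "1 0 1 0 0 0 0; 1 0 1 0 0 0 0; 1 0 1 0 0 0 0; 1 0 1 0 0 0 0; 1 0 0 0 0 0 0; 1 0 0 0 0 0 0"

```text
clock: 23.82
eef_pos: [643.3, 92.4, 160.8]
tcp_rot: [-3.138, -0.003, -3.118]
contact_force: [-0.6, -0.6, 0.3]
opening: 0.002
```

Run:
```python
from h import *
s=r.sense();print(s['clock'],s['eef_pos'],s['contact_force']);snap('f_high')
a,b=[cv2.imread(f'pics/{n}.png') for n in('f_low','f_high')]
cv2.imwrite('pics/m2.png',np.vstack([cv2.resize(x[100:300],None,fx=1.42,fy=1.42) for x in(a,b)]))
```

```text
23.825 [643.31516032  92.41595908 160.83611514] [-0.62401886 -0.58221044  0.28990982]
```

View pics/m2.png

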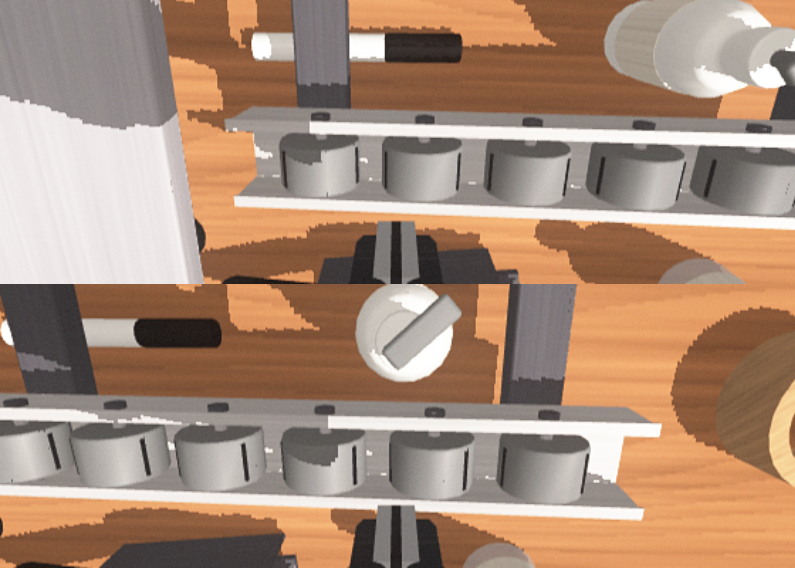

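All the far wheels' marks have moved. In the low view they are at columns 285 and 357 (wheel 6), 386 and 459 (5), 488 and 568 (4), 600 and 682 (3), 711 (2). In the high view they are at 392 and 465 (wheel 2), 502 and 585 (1). The pump bottle and marker are still in place. Next I'll compute the turns and compare the top view before and after.

Emit:
move_arm:
  series: "1 0 0.5 -0.6 0 0 0; 1 0.8 0.5 -0.6 0 0 0; 1 0.8 0.8 0 0 0 0; 1 0.8 0.8 0 0 0 0; 1 0.8 0.8 0 0 0 0; 1 0.8 0.8 0 0 0 0; 1 0 0 0 0 0 0; 1 0 0 0 0 0 0"

```text
clock: 24.88
eef_pos: [479.3, 251.9, 210.3]
tcp_rot: [-3.137, -0.002, -3.132]
contact_force: [0.5, 0.3, -0.7]
opening: 0.002
```

Run:
```python
from h import *
D={'f_low':(0,{6:[(285,165),(357,170)],5:[(386,168),(459,170)],4:[(488,172),(568,178)],3:[(600,175),(682,180)],2:[(711,178)]}),
'f_high':(284,{5:[(146,458)],4:[(246,463)],3:[(355,465)],2:[(392,465),(465,470)],1:[(502,468),(585,470)]})}
for n,(o,W) in D.items():
    p=json.load(open(f'pics/{n}.json'))
    for w,l in W.items():
        i=w-1; print(n,w,[turn(x/1.42,(y-o)/1.42+100,(165.2-54.86*i,121.4-3.84*i-21.5),p) for x,y in l])
s=r.sense();print(s['clock'],s['eef_pos'],s['contact_force'],np.abs(s['qvel']).max())
im=vision.grab_frame('top')[:,:,::-1].copy(); cv2.imwrite('pics/top1.png',im)
a=cv2.imread('pics/top0.png')[80:300,100:480]; b=im[80:300,100:480]
d=cv2.cvtColor(cv2.absdiff(a,b),6); d=np.clip(d.astype(int)*3,0,255).astype('uint8')
cv2.imwrite('pics/m3.png',np.vstack([cv2.resize(b,None,fx=1.3,fy=1.3),cv2.cvtColor(cv2.resize(d,None,fx=1.3,fy=1.3),8)]))
# shift of patches: lane, near ends etc.
for nm,(x0,y0,x1,y1) in dict(lane=(186,176,330,254),laneR=(290,176,330,254),carton=(380,175,462,280),pump=(224,202,248,226),marker=(278,207,327,222),tape_gun=(258,132,336,164),water=(194,126,224,164),tape_roll=(122,178,162,216),glove=(108,224,162,312)).items():
    t=cv2.imread('pics/top0.png')[y0:y1,x0:x1]; s_=im[y0-8:y1+8,x0-8:x1+8]
    m=cv2.matchTemplate(s_,t,5); _,v,_,l=cv2.minMaxLoc(m); print(nm,round(v,3),(l[0]-8,l[1]-8))
```

```text
f_low 6 [(643.5, 0.767), (649.2, -1.342)]
f_low 5 [(643.6, 1.007), (644.7, -1.161)]
f_low 4 [(644.6, 1.255), None]
f_low 3 [(642.6, 1.192), None]
f_low 2 [(641.6, 1.265)]
f_high 5 [(645.4, -1.059)]
f_high 4 [(644.3, -0.937)]
f_high 3 [(642.5, -0.942)]
f_high 2 [(641.7, 1.112), (641.3, -0.82)]
f_high 1 [(641.5, 1.256), (638.9, -0.923)]
24.875 [479.33720813 251.93299047 210.32303593] [ 0.5186698   0.34486298 -0.68569765] 0.009565158970793857
lane 0.993 (0, 0)
laneR 0.996 (0, 0)
carton 0.999 (0, 0)
pump 0.999 (0, 0)
marker 0.999 (0, 0)
tape_gun 0.999 (0, 0)
water 0.998 (0, 0)
tape_roll 0.192 (8, -8)
glove 0.382 (1, -8)
```

View pics/m3.png

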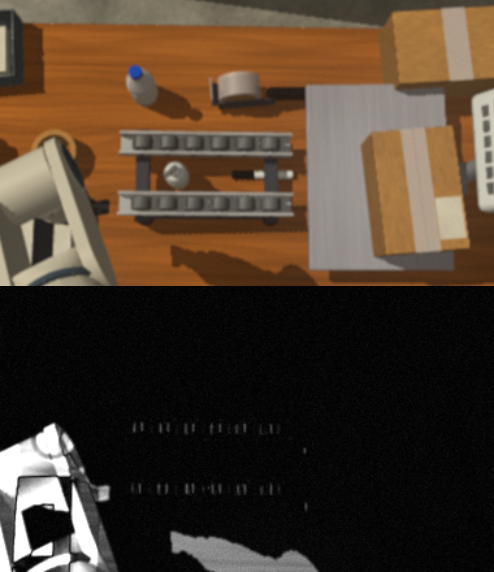

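The difference picture shows change only at the wheel marks, the arm and its shadow. The lane and five of the loose things have moved 0 px. The arm hides the tape roll and glove box in this view, but nothing came near them: tool z was 210 there and the wrist force is about zero. Handing in.

```bash
python3 -c "
from h import *
print(r.sign_off())"
```

```text
the job is handed in; nothing more can be done
None
```

I brushed the shut fingertips over each of the twelve wheels towards the scale, one wheel at a time, then moved the arm clear and handed the job in at about 25 s.

- **Force:** readings at the end of each move stayed at 8 N or less. I did not record the force between those readings.
- **Wheel turns:** read from the rim marks in the wrist pictures, all are above 0.4 rad. The marks repeat every 120°, so these values also rely on knowing which way I brushed.

| Track | Wheel 1 | 2 | 3 | 4 | 5 | 6 |
|---|---|---|---|---|---|---|
| Near (rad) | 1.28 | 1.2 | 1.4 | 1.3 | 1.16 | 0.81 |
| Far (rad) | 1.26 | 1.1–1.3 | 1.2 | 1.2 | 1.0 | 0.77 |

- **Things around the lane:** comparing the top view before and after, the lane, carton, pump bottle, marker, tape gun and water bottle had not moved (0 px).
- **Failed check:** the same comparison could not be made for the tape roll and glove box, because the arm hid them in the last picture. The tool passed well above them, and the force readings showed no contact there.

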